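# Lock the spray riser into the holding tray's push-fit socket

### The arm

A 6-joint arm with a two-finger parallel gripper is mounted at the origin on the work surface. World frame = base frame: x ahead of the robot, y to its left, z up, the work surface at z = 0. Lengths are in m, angles in rad, forces in N, time in s.
With the tool pointing down it reaches from about 0.225 to 0.875 m from the base axis. Payload 3.4 kg.
Tool frame: the origin (TCP) lies at the very end of the fingers, on their centre line; the grasp point (between the pads) lies 19 mm behind it; z points along the fingers, y is the direction in which the jaws open and shut (so a half turn about z gives the same grasp; the last joint's range is limited). The gripper opens to 85 mm and grips with 20 to 120 N. Pads are 22 mm wide; open, the fingers measure 114 mm over their backs; the gripper's body (76 mm by 85 mm) begins 54 mm behind the grasp point. The pads swing forward as they close: fully open they stand 13 mm farther back than shut.
Start: joints at [1.002, 0.276, 1.505, -0, 1.361, -0.121], TCP at [0.249, 0.518, 0.231] pointing down, gripper open.
Joint ranges: [-2.89, 2.89], [-0.75, 2.08], [0.22, 2.7], [-1.18, 4.32], [0.11, 2.71], [-2.7, 2.7]. Speed limits (rad/s): [2.57, 2.57, 3.14, 3.14, 3.14, 3.14].

### API

Orientations are given as a unit quaternion [w, x, y, z].
In Python, from rig import get_state, get_image, camera_model, sign_off gives the robot as it stands. The module is installed in compiled form; this text tells all that it offers.
- The arm moves only by the tool drive_tool, never from a script. Its argument "motion" is text: rows parted by semicolons, each of 7 numbers parted by spaces: the turn, a rotation vector about the tool's x, y, z in degrees, then the shift along the tool's x, y, z in m, then the opening in per cent of the stroke, from 0 (shut) to 100 (fully open). In form: wx wy wz tx ty tz hand; .... A call has 1 to 12 rows; each row shifts and turns the pose as measured when the row begins, along the tool's axes as they then stand; what a row does not reach is not made up. A row lasts 1/8 s, in which the tool goes at most 62.5 mm and 10.7 degrees, less where a joint would pass 70% of its speed; a pose out of reach is approached as far as the arm can. A call is refused whole if a number of a shift passes 0.0625 or a number of a turn 10.7, either way. A call with a gripper value outside its range is refused whole. The fingers move at their own pace and stop on an object; "newtons" is the grip in N (left out, the last holds). Time passes only in rows, so rows that do not move let the fingers close. It gives the time, the measured TCP pose, the force and the opening at its end, in the units of the state.
- get_state(): the state, without advancing time (a new reading comes with each control period).
- get_image(name): name is "scene" or "top" or "wrist"; returns (picture, depth): 400x640x3 uint8, red, green, blue; 400x640 float32, m along the optical axis (not along the pixel's ray), 0 where there is no reading.
- camera_model(name): a dict with "camera_matrix" (3x3 intrinsics, pixels), "cam_to_world" (4x4, takes a point from camera to world coordinates); the wrist camera has in their place "T_tool_cam" (4x4, takes a point from camera to tool coordinates, whose origin is the TCP and whose axes are the flange's). Camera axes: x right, y up, looking along -z (the intrinsics and any distortion apply to the point x, -y, -z); pixel columns grow to the right and rows downward; lengths in m; the calibration is good to about 2 mm. A picture is of the moment at which its call begins: read the wrist's pose just before it. camera_model takes no time and is no camera call.
- sign_off(): hands the job in, once; it reports no verdict.
The state is a dict: "clock": time; "qpos": joint angles; "qd": joint speeds; "effort": joint torques, N m; "position": TCP position; "ee_rot": TCP orientation; "contact_force": force on the tool from outside, world axes, zero at the start; "moment": the same for the moment, N m; "width": finger opening in m.
Only numpy, scipy, OpenCV 4.12 (cv2) and the standard library are available. Lean on these libraries where they do the work, as an engineer would, in place of code of your own. Each camera call takes 0.05 s, during which the arm holds its last target.

### The job

Take the spray riser (the taller tube, with the thick head) out of its stand and push it straight down into the push-fit socket in the white holding tray until it clicks home behind the catch, without forcing it. Then give it a firm but not violent upward tug to prove that it is locked, and leave it standing there upright and let go. Leave the short tube, the bowl and the brush where they are.

Things in the scene. Friction and masses are not known exactly. Their poses are not given: they have to be found in the camera images.
- riser_mid (a point): the spray riser: plain grey plastic tube 150 mm long, 19 mm thick, about 0.1 kg, upright in one of two like black blocks (70 x 70 mm, 40 mm high) beside the tray. This point: on its axis, 75 mm above its lower tip; z runs up the tube. At the start the tip is 30 mm deep in the block's loose 22 mm hole, so lift it by more than that
- riser_head (a point): middle of the riser's round head (28 mm thick, the top 38 mm of the riser), on the axis, 130 mm above the tip and 20 mm below the top: the place to grip
- mouth (a point): centre of the socket's round mouth, at its rim, 70 mm above the work surface; upright grey sleeve, 40 mm thick, bore 21 mm; z is its axis, up. Inside, unseen, a catch of three spring jaws sits at a depth that differs from socket to socket (locked, the riser's tip is 28 to 46 mm below the mouth) and must be felt
- tray: the white holding tray, fixed: 240 x 180 mm (x, y), walls 50 mm high and 6 mm thick, the socket standing in its middle. Origin: centre of its underside, on the work surface
- seat (a joint): travel (m) of a sprung seat under the catch: 0 = free, grows as the riser's tip presses it. First the jaws take 5 to 12 N to pass, then the push eases (the click), then the seat resists, 2.5 N per mm. The catch has closed at 0.003 and the locked riser rests there; a steady 15 N push always locks; 0.009 (24 N) is too hard
- collet (a joint): upward give (m) of the sprung catch: 0 = at rest, grows when the locked riser is pulled up. A net pull of 10 N on the riser (beyond its weight) raises it about 2 mm, 14 N about 3 mm, then 2 N per mm. A raise of 0.002 or more, kept for a moment, proves the lock; 0.006 (20 N) is too hard a tug. Unlocked, the riser just slides out
- stub_mid (a point): a bystander: short grey tube, 85 mm long, 19 mm thick, no head, upright in the other black block; the point is its middle
- bowl_mid (a point): a bystander: steel bowl 100 mm across and 45 mm high; the point is on its axis half-way up
- brush_grip (a point): a bystander: scrubbing brush 150 mm long lying flat; the point is on its handle
- riser: the riser's lower tip, on the axis; z up the tube. From the tip up: a cone from 9 to 19 mm thick over 8 mm, 4 mm at 19 mm (the bead), a groove 12 mm thick and 14 mm long, then the 19 mm tube up to the head

How it is judged:
By the outcome, as a careful person would: the job done as asked, in the order asked, and still so for the second after the job is handed in, with the robot touching nothing.
It also fails if it takes over 69 s, if anything falls off the work surface, if the arm or the gripper's body presses on something with over 40 N, if the wrist force passes 120 N, or if a joint passes its speed limit or range.

## Working session

There is one attempt and no reset: what is moved stays moved. The work goes in short steps, Python scripts to look and compute and a tool call to move; the robot and the scene stay as the last step left them, time stands still between calls to the robot, and variables do not carry over. Pictures are saved under pics/ and viewed, and the job is handed in when it is done.

Besides the shell and the picture viewer there is one more tool, called after ">>>" as name(argument=value, ...) on one line, values as JSON. drive_tool: Moves the arm, as the interface text tells. Its arguments: {"type":"object","properties":{"motion":{"type":"string"},"newtons":{"type":"number"}},"required":["motion"]}

```bash
mkdir -p pics; cat > h.py <<'E'
import numpy as np,cv2
from rig import get_state,get_image,camera_model
def save(n,im): cv2.imwrite('pics/'+n+'.png',cv2.cvtColor(im,cv2.COLOR_RGB2BGR))
def w(cam,u,v,d):
    m=camera_model(cam);K=np.array(m['camera_matrix']);
    x=(u-K[0,2])/K[0,0]*d;y=(v-K[1,2])/K[1,1]*d
    return (np.array(m['cam_to_world'])@[x,-y,-d,1])[:3]
E
python3 - <<'E'
from h import *
print(get_state())
for c in('scene','top'):
    m=camera_model(c);print({k:np.round(np.array(v),4).tolist() if not isinstance(v,str) else v for k,v in m.items()})
    i,d=get_image(c);save(c,i);np.save(c+'.npy',d)
print(camera_model('wrist'))
E
```

```text
{'clock': 0.0, 'qpos': array([ 1.00200181e+00,  2.76580941e-01,  1.50616439e+00,  1.59893568e-06,
        1.36067293e+00, -1.20961169e-01]), 'qd': array([ 2.74781235e-04,  1.96747142e-03, -2.84574049e-05,  2.84765033e-03,
       -2.25699360e-04, -1.55483941e-04]), 'effort': array([ 9.18053920e-04, -4.16766715e+01, -2.45813477e+01,  1.69749211e-05,
        1.09979571e-02, -1.08776604e-05]), 'position': array([0.24867616, 0.51785037, 0.23043526]), 'ee_rot': array([-3.09337708e-04,  2.22050282e-01,  9.75034789e-01, -8.58789922e-04]), 'contact_force': array([ 0.16646859, -0.19267927,  0.19241397]), 'moment': array([0.00398916, 0.0390379 , 0.01348299]), 'width': 0.08543794246545948}
{'camera_matrix': [[440.076, 0.0, 327.3731], [0.0, 440.076, 207.1699], [0.0, 0.0, 1.0]], 'cam_to_world': [[0.4116, -0.6435, 0.6453, 1.0798], [0.9112, 0.3046, -0.2774, -0.2344], [-0.018, 0.7022, 0.7117, 0.7386], [0.0, 0.0, 0.0, 1.0]]}
{'camera_matrix': [[374.0037, 0.0, 318.1937], [0.0, 374.0037, 198.3513], [0.0, 0.0, 1.0]], 'cam_to_world': [[0.0057, 0.9979, -0.0643, 0.4503], [-1.0, 0.0059, 0.003, 0.0066], [0.0034, 0.0643, 0.9979, 0.9757], [0.0, 0.0, 0.0, 1.0]]}
{'camera_matrix': array([[277.34626245,   0.        , 315.09195731],
       [  0.        , 277.34626245, 198.89193476],
       [  0.        ,   0.        ,   1.        ]]), 'T_tool_cam': array([[-3.83675250e-04,  9.52342955e-01,  3.05029095e-01,
         7.78422290e-02],
       [ 9.99999895e-01,  4.42285609e-04, -1.23045224e-04,
        -2.31410491e-04],
       [-2.52091232e-04,  3.05029016e-01, -9.52343024e-01,
        -1.43106525e-01],
       [ 0.00000000e+00,  0.00000000e+00,  0.00000000e+00,
         1.00000000e+00]])}
```

View pics/scene.png

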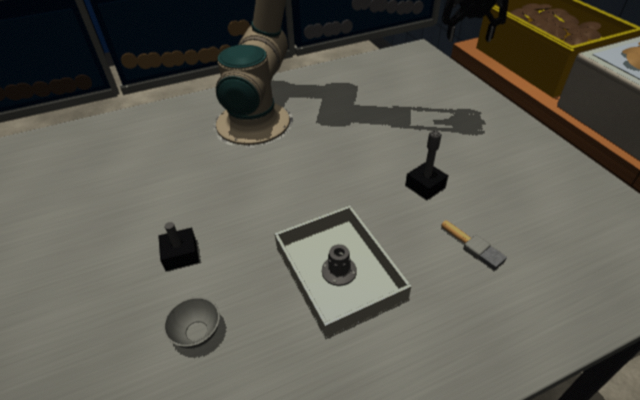

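View pics/top.png

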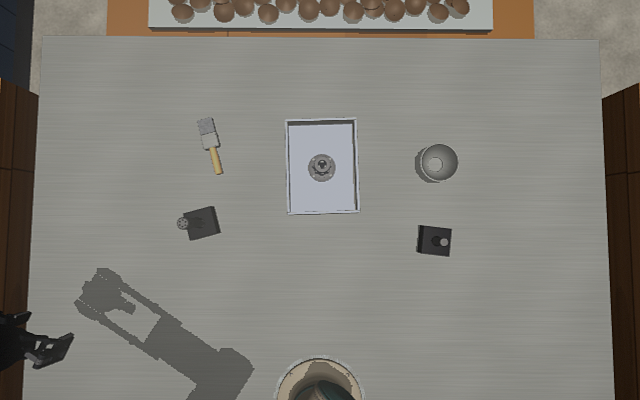

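```bash
python3 - <<'E'
import cv2,numpy as np
s=cv2.imread('pics/scene.png');t=cv2.imread('pics/top.png')
def c(im,u,v,r=30,k=6): return cv2.resize(im[v-r:v+r,u-r:u+r],None,fx=k,fy=k,interpolation=cv2.INTER_NEAREST)
A=np.vstack([np.hstack([c(s,430,160,40,7)[:, :],]),]);
out=np.vstack([np.hstack([c(s,430,160,40,4),c(s,340,262,40,4)]),np.hstack([c(t,195,222,40,4),c(t,321,167,40,4)])])
cv2.imwrite('pics/crop.png',cv2.convertScaleAbs(out[:640][:600 if 0 else 640],alpha=1.8)) if 0 else cv2.imwrite('pics/crop.png',cv2.resize(cv2.convertScaleAbs(out,alpha=1.8),(600,600)))
E
python3 - <<'E'
import sys;sys.path.insert(0,'.')
from h import *
ds=np.load('scene.npy');dt=np.load('top.npy')
for u,v in[(183,223),(182,222),(205,222),(321,167),(321,160),(300,200),(200,270)]: print('top',u,v,dt[v,u],w('top',u,v,dt[v,u]).round(4))
for u,v in[(434,132),(434,138),(433,145),(339,248),(340,262)]: print('sc',u,v,ds[v,u],w('scene',u,v,ds[v,u]).round(4))
E
```

```text
top 183 223 0.8098659 [0.4475 0.2966 0.1631]
top 182 222 0.81375396 [0.4496 0.3001 0.1593]
top 205 222 0.93481433 [0.4499 0.2863 0.0381]
top 321 167 0.9406506 [ 0.5896 -0.0029  0.0421]
top 321 160 0.91703093 [ 0.6032 -0.0025  0.0667]
top 300 200 0.9716061 [0.5083 0.0509 0.0057]
top 200 270 0.9619392 [0.3266 0.3066 0.0029]
sc 434 132 0.9714748 [0.4429 0.3002 0.1595]
sc 434 138 0.96267086 [0.4572 0.2913 0.1555]
sc 433 145 0.97366303 [0.4591 0.2906 0.138 ]
sc 339 248 0.86021346 [0.5854 0.0007 0.0699]
sc 340 262 0.8464516 [ 0.6114 -0.0095  0.0617]
```

View pics/crop.png

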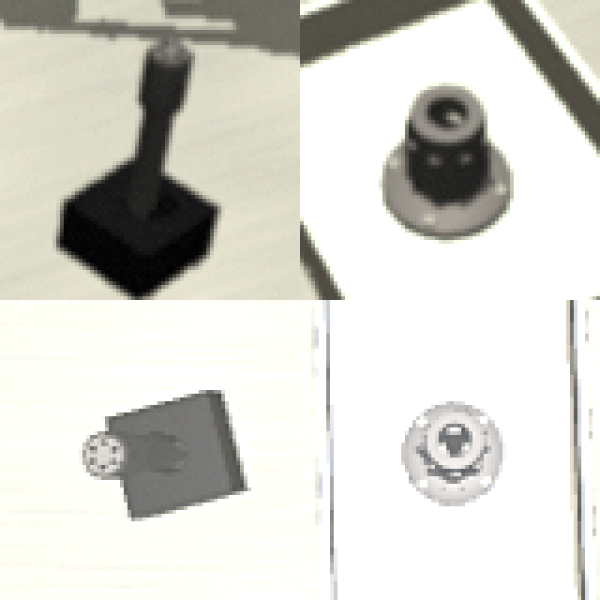

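```bash
python3 - <<'E'
from h import *
def rp(c,u,v,z):
    a=w(c,u,v,.1);b=w(c,u,v,1.);t=(z-a[2])/(b[2]-a[2]);return (a+t*(b-a)).round(4)
print('riser',rp('top',182,222.8,.16),rp('scene',434.8,131.8,.16))
print('mouth',rp('top',321.6,164.8,.07),rp('scene',339,250.8,.07))
from scipy.optimize import least_squares
for c in('top','scene'):
    d=np.load(c+'.npy');v,u=np.mgrid[0:400,0:640]
    m=camera_model(c);K=np.array(m['camera_matrix']);T=np.array(m['cam_to_world'])
    P=np.stack([(u-K[0,2])/K[0,0]*d,-(v-K[1,2])/K[1,1]*d,-d],-1)@T[:3,:3].T+T[:3,3]
    for n,x,y,lo,hi in(('head',.448,.297,.154,.17),('rim',.59,-.001,.065,.08),('block',.45,.28,.033,.045),('white',.6,0,.045,.055)):
        r={'head':.03,'rim':.035,'block':.06,'white':.16}[n]
        k=(abs(P[...,0]-x)<r)&(abs(P[...,1]-y)<r)&(P[...,2]>lo)&(P[...,2]<hi)&(d>0)
        q=P[k]; print(c,n,len(q),q.mean(0).round(4) if len(q) else '', (q.min(0)+q.max(0))/2 if len(q) else '',np.ptp(q,axis=0) if len(q) else '')
E
```

```text
riser [0.4479 0.2999 0.16  ] [0.4437 0.3017 0.16  ]
mouth [ 0.5908 -0.004   0.07  ] [ 0.5918 -0.0024  0.07  ]
top head 131 [0.4474 0.297  0.1601] [0.44749296 0.29817278 0.15938656] [0.02615561 0.02650836 0.0101677 ]
top rim 154 [ 0.5923 -0.005   0.0705] [ 0.59330505 -0.00495244  0.07045329] [0.04004468 0.03905943 0.01074385]
top block 638 [0.447  0.2929 0.0407] [0.44738522 0.29750265 0.03911335] [0.08495883 0.08236016 0.01170548]
top white 889 [ 0.5946 -0.0052  0.0505] [ 0.5933517  -0.00456691  0.05002571] [0.24515507 0.18627465 0.00990844]
scene head 86 [0.4507 0.2971 0.1582] [0.44926529 0.29878026 0.15789073] [0.02437377 0.02568758 0.00757948]
scene rim 212 [ 0.5954 -0.004   0.069 ] [ 0.59417073 -0.00369096  0.06881189] [0.03943533 0.03884163 0.00738955]
scene block 546 [0.4534 0.2949 0.0388] [0.44947091 0.29856139 0.03882979] [0.08438719 0.0827399  0.01159115]
scene white 1447 [ 0.6094 -0.0066  0.049 ] [ 0.59421213 -0.00367684  0.04993638] [0.24580258 0.18805162 0.00985605]
```

>>> drive_tool(motion="0 0 0 -0.045 -0.018 0 100;0 0 0 -0.045 -0.018 0 100;0 0 0 -0.045 -0.018 0 100;0 0 0 -0.045 -0.018 0 100;0 0 0 -0.045 -0.018 0 100;0 0 0 -0.045 -0.018 0 100;0 0 0 0 0 0 100;0 0 0 0 0 0 100", newtons=40)

```text
clock: 1.1
position: [0.4495, 0.2977, 0.2265]
ee_rot: [-0.003, 0.221, 0.975, -0.003]
contact_force: [0.6, -0.3, -0.0]
width: 0.0852
```

```bash
cat >> h.py <<'E'
from scipy.spatial.transform import Rotation as R
def rot(q): return R.from_quat([q[1],q[2],q[3],q[0]]).as_matrix()
def wrist(n):
    s=get_state();i,d=get_image('wrist');save(n,i);np.save('wr.npy',d)
    T=np.eye(4);T[:3,:3]=rot(s['ee_rot']);T[:3,3]=s['position'];m=camera_model('wrist')
    M=T@np.array(m['T_tool_cam']);K=np.array(m['camera_matrix'])
    v,u=np.mgrid[0:400,0:640]
    P=np.stack([(u-K[0,2])/K[0,0]*d,-(v-K[1,2])/K[1,1]*d,-d],-1)@M[:3,:3].T+M[:3,3]
    return s,i,d,P
E
python3 - <<'E'
from h import *
s,i,d,P=wrist('w1');print(s['clock'],s['position'],s['ee_rot'],s['contact_force'],s['width'])
print(rot(s['ee_rot']).round(4))
x,y=.448,.298
for lo,hi in((.154,.168),(.13,.15),(.033,.045)):
    r=.03 if lo>.1 else .06
    k=(abs(P[...,0]-x)<r)&(abs(P[...,1]-y)<r)&(P[...,2]>lo)&(P[...,2]<hi)&(d>0);q=P[k]
    if len(q):print(len(q),q.mean(0),(q.min(0)+q.max(0))/2,np.ptp(q,axis=0))
E
```

```text
1.1 [0.44945717 0.29769636 0.2265322 ] [-0.0025937   0.22085148  0.97530034 -0.00267198] [ 0.56920094 -0.26689898 -0.04787611] 0.08523733155162
[[-0.9024  0.4308 -0.0062]
 [ 0.4308  0.9024 -0.0041]
 [ 0.0039 -0.0064 -1.    ]]
858 [0.44615501 0.30106418 0.1596207 ] [0.44745451 0.30050272 0.15816602] [0.02752255 0.02752972 0.00833195]
172 [0.43750917 0.30514096 0.14051016] [0.44378385 0.30221693 0.14007943] [0.02032611 0.0242035  0.01959252]
2385 [0.43949447 0.30453418 0.04031806] [0.44333234 0.30101367 0.03860965] [0.07700622 0.08500433 0.01073976]
```

View pics/w1.png

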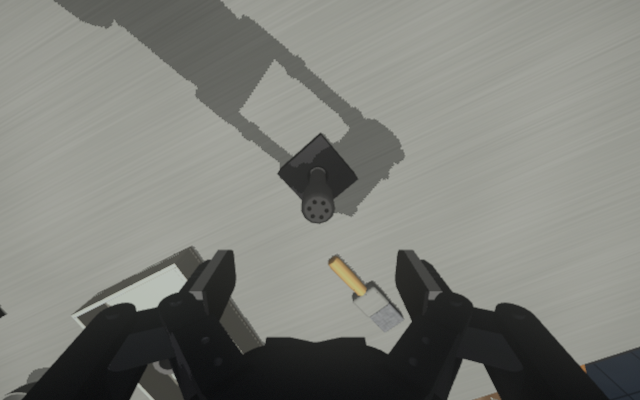

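>>> drive_tool(motion="-0.4 -0.2 0 0.003 0.001 0 100;0 0 0 0 0 0.03 100;0 0 0 0 0 0.03 100;0 0 0 0 0 0.02 100;0 0 0 0 0 0.012 100;0 0 0 0 0 0 100")

```text
clock: 1.9
position: [0.4423, 0.3065, 0.1334]
ee_rot: [0.001, 0.215, 0.977, 0.002]
contact_force: [0.4, 0.1, -0.1]
width: 0.0859
```

```bash
python3 - <<'E'
from h import *
s,i,d,P=wrist('w2');print(s['clock'],s['position'],s['contact_force'],s['width'])
print(rot(s['ee_rot']).round(4))
E
```

```text
1.9 [0.44230404 0.30647513 0.13337165] [ 0.38089468  0.11041025 -0.09346626] 0.08591482461391732
[[-9.071e-01  4.209e-01  2.600e-03]
 [ 4.209e-01  9.071e-01  4.100e-03]
 [-6.000e-04  4.800e-03 -1.000e+00]]
```

View pics/w2.png

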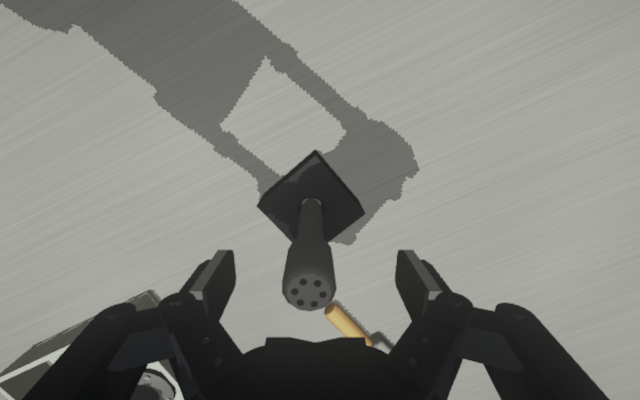

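>>> drive_tool(motion="0 0 0 -0.0075 -0.004 0.006 100;0 0 0 0 0 0.004 100;0 0 0 0 0 0 100")

```text
clock: 2.33
position: [0.4496, 0.3002, 0.1253]
ee_rot: [0.003, 0.216, 0.976, 0.004]
contact_force: [0.8, 0.3, -0.1]
width: 0.0854
```

```bash
python3 - <<'E'
from h import *
s,i,d,P=wrist('w3');print(s['clock'],s['position'],s['contact_force'],s['width'])
print(rot(s['ee_rot']).round(4))
x,y=.448,.299
k=(abs(P[...,0]-x)<.02)&(abs(P[...,1]-y)<.02)&(P[...,2]>.154)&(P[...,2]<.168)&(d>0);q=P[k]
print(len(q),q.mean(0),(q.min(0)+q.max(0))/2,np.ptp(q,axis=0))
E
```

```text
2.325 [0.44964347 0.30015739 0.12533816] [ 0.84783561  0.31879983 -0.06863823] 0.08535835416002194
[[-0.9071  0.4209  0.0075]
 [ 0.421   0.907   0.0067]
 [-0.004   0.0092 -0.9999]]
2481 [0.44484302 0.30145478 0.15951712] [0.44712405 0.30047935 0.15814306] [0.02752808 0.02767782 0.00828417]
```

View pics/w3.png

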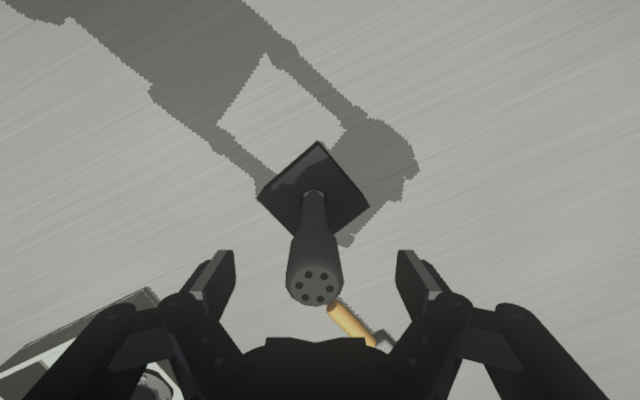

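>>> drive_tool(motion="0.5 0.2 0 0.0025 -0.0005 0.004 100;0 0 0 0 0 0 100", newtons=80)

```text
clock: 2.62
position: [0.4473, 0.3009, 0.1215]
ee_rot: [0.0, 0.216, 0.976, 0.0]
contact_force: [0.9, 0.1, -1.1]
width: 0.0854
```

>>> drive_tool(motion="0 0 0 0 0 0 0;0 0 0 0 0 0 0;0 0 0 0 0 0 0;0 0 0 0 0 0 0;0 0 0 0 0 0 0;0 0 0 0 0 0 0", newtons=80)

```text
clock: 3.38
position: [0.4473, 0.3009, 0.1219]
ee_rot: [0.001, 0.216, 0.977, 0.0]
contact_force: [-0.2, -0.4, 0.4]
width: 0.0261
```

```bash
python3 - <<'E'
from h import *
s,i,d,P=wrist('w4');print(s['clock'],s['position'],s['contact_force'],s['moment'],s['width'])
print(rot(s['ee_rot']).round(4))
E
```

```text
3.375 [0.44732876 0.30094334 0.12187432] [-0.23292767 -0.38607085  0.43567578] [-0.05639822  0.01801878 -0.05486932] 0.02606279712540928
[[-9.071e-01  4.209e-01  1.300e-03]
 [ 4.209e-01  9.071e-01  1.000e-04]
 [-1.200e-03  7.000e-04 -1.000e+00]]
```

View pics/w4.png

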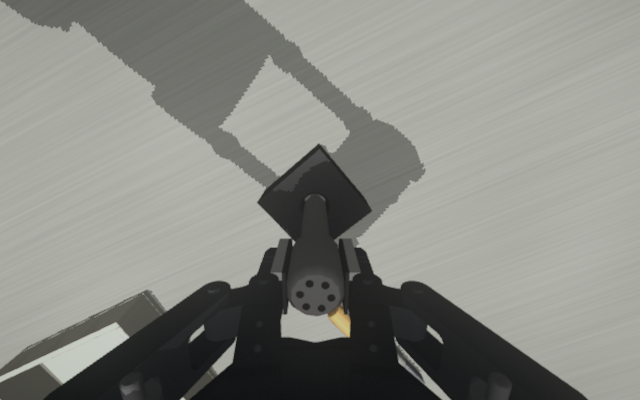

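>>> drive_tool(motion="0 0 0 0 0 -0.015 0;0 0 0 0 0 -0.02 0;0 0 0 0 0 -0.02 0;0 0 0 0 0 -0.02 0;0 0 0 0 0 -0.02 0;0 0 0 0 0 -0.01 0;0 0 0 0 0 0 0")

```text
clock: 4.3
position: [0.4472, 0.3012, 0.2337]
ee_rot: [0.001, 0.216, 0.976, 0.001]
contact_force: [-0.5, -0.1, -0.6]
width: 0.0262
```

```bash
python3 - <<'E'
from h import *
s=get_state();print(s['clock'],s['position'],s['contact_force'],s['moment'],s['width'])
M=rot(s['ee_rot']);print(M.round(4))
print(M.T@(np.array([.593,-.004,s['position'][2]])-s['position']))
i,d=get_image('scene');save('s2',i[40:240,260:580])
E
```

```text
4.3 [0.44724202 0.30123427 0.23371432] [-0.49510658 -0.07579984 -0.60131281] [ 0.00708393 -0.02057505 -0.01724961] 0.026233726590682713
[[-0.9071  0.4209  0.0028]
 [ 0.4209  0.9071  0.0015]
 [-0.002   0.0025 -1.    ]]
[-2.60690378e-01 -2.15531604e-01 -3.27959296e-05]
```

View pics/s2.png

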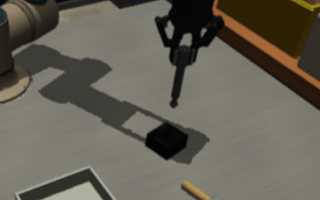

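>>> drive_tool(motion="0 0 0 -0.02 -0.016 0 0;0 0 0 -0.03 -0.025 0 0;0 0 0 -0.03 -0.025 0 0;0 0 0 -0.03 -0.025 0 0;0 0 0 -0.03 -0.025 0 0;0 0 0 -0.03 -0.025 0 0;0 0 0 -0.03 -0.025 0 0;0 0 0 -0.03 -0.025 0 0;0 0 0 -0.02 -0.016 0 0;0 0 0 -0.01 -0.009 0 0;0 0 0 0 0 0 0")

```text
clock: 5.72
position: [0.5905, -0.0133, 0.2198]
ee_rot: [-0.01, 0.215, 0.977, -0.002]
contact_force: [-0.8, 0.4, -1.8]
width: 0.0261
```

```bash
cat > fit.py <<'E'
from h import *
import sys
s,i,d,P=wrist(sys.argv[1]);print(s['clock'],s['position'],s['contact_force'],s['moment'],s['width'])
M=rot(s['ee_rot']);print(M.round(4))
b=M.T@[0,0,-1];print('tilt fix deg',np.degrees([-b[1],b[0]]).round(2))
print('to mouth tool',M.T@(np.array([.593,-.004,s['position'][2]])-s['position']))
x,y=.593,-.004
k=(abs(P[...,0]-x)<.03)&(abs(P[...,1]-y)<.03)&(P[...,2]>.06)&(P[...,2]<.08)&(d>0);q=P[k]
print('rim',len(q),q.mean(0),(q.min(0)+q.max(0))/2,np.ptp(q,axis=0))
for c in ('scene','top'):
    j,_=get_image(c);u,v=(340,225) if c=='scene' else (321,167);r=60
    save(sys.argv[1]+c,cv2.resize(j[v-r:v+r,u-r:u+r],None,fx=5,fy=5,interpolation=cv2.INTER_CUBIC))
a=cv2.imread('pics/%sscene.png'%sys.argv[1]);b=cv2.imread('pics/%s.png'%sys.argv[1])
cv2.imwrite('pics/%sb.png'%sys.argv[1],np.hstack([cv2.convertScaleAbs(cv2.resize(a,(400,400)),alpha=1.5),cv2.resize(b[:, 120:520],(400,400))]))
E
python3 fit.py w5
```

```text
5.725 [ 0.59045958 -0.01325035  0.2198039 ] [-0.82326952  0.38272816 -1.83854601] [ 0.04853162 -0.00770415 -0.00970605] 0.02611818282037294
[[-0.9077  0.4191 -0.0204]
 [ 0.4192  0.9079  0.0014]
 [ 0.0191 -0.0073 -0.9998]]
tilt fix deg [-0.42 -1.09]
to mouth tool [ 1.57169631e-03  9.46314039e-03 -3.90976391e-05]
rim 641 [5.90494602e-01 1.40005189e-04 6.95191206e-02] [ 0.5932844  -0.0026289   0.06624352] [0.03946354 0.03824316 0.01248347]
```

View pics/w5b.png

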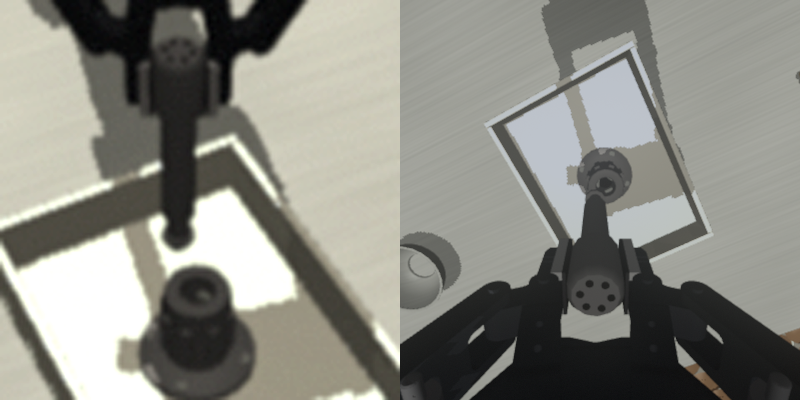

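>>> drive_tool(motion="-0.4 -1.1 0 0.0018 0.009 0.005 0;0 0 0 0 0 0.005 0;0 0 0 0 0 0.005 0;0 0 0 0 0 0 0;0 0 0 0 0 0 0")

```text
clock: 6.5
position: [0.591, 0.0006, 0.2048]
ee_rot: [0.001, 0.212, 0.977, 0.001]
contact_force: [0.5, 0.7, -1.4]
width: 0.0262
```

```bash
python3 fit.py w6
```

```text
6.5 [0.5910273  0.00063523 0.20475179] [ 0.50326341  0.66836533 -1.4387241 ] [-0.00938634  0.0122877   0.0041223 ] 0.026231631548332218
[[-9.102e-01  4.141e-01  2.000e-03]
 [ 4.141e-01  9.102e-01  6.000e-04]
 [-1.600e-03  1.400e-03 -1.000e+00]]
tilt fix deg [0.08 0.09]
to mouth tool [-3.71523416e-03 -3.40205284e-03  1.13629201e-06]
rim 645 [ 0.587371   -0.00157581  0.06961428] [ 0.59247284 -0.00303584  0.06633164] [0.03819033 0.03924349 0.0124013 ]
```

View pics/w6b.png

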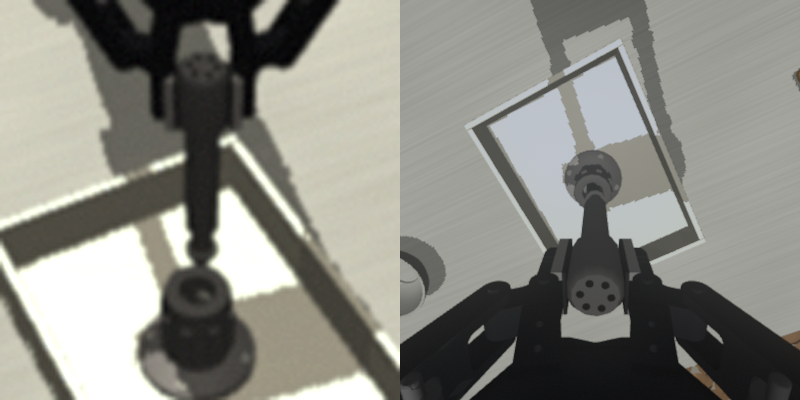

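>>> drive_tool(motion="0 0 0 -0.0035 -0.003 0 0;0 0 0 0 0 0.003 0;0 0 0 0 0 0 0")

```text
clock: 7.02
position: [0.5935, -0.0045, 0.2018]
ee_rot: [0.001, 0.212, 0.977, 0.0]
contact_force: [-0.7, -0.2, -1.0]
width: 0.026
```

```bash
cat > ax.py <<'E'
from h import *
from scipy.optimize import least_squares
def axis(P,d,c,z0,z1,r=.0095):
    k=(abs(P[...,0]-c[0])<.02)&(abs(P[...,1]-c[1])<.02)&(P[...,2]>z0)&(P[...,2]<z1)&(d>0);q=P[k]
    f=lambda p:np.hypot(q[:,0]-p[0]-p[2]*(q[:,2]-z0),q[:,1]-p[1]-p[3]*(q[:,2]-z0))-r
    s=least_squares(f,[c[0],c[1],0,0],loss='soft_l1',f_scale=.001)
    print(len(q),'axis at z',round(z0,3),s.x.round(4),'rms',np.sqrt(np.mean(s.fun**2)).round(4))
s,i,d,P=wrist('tmp');p=s['position'];print(p,s['contact_force'],s['clock'])
M=rot(s['ee_rot']);b=M.T@[0,0,-1];print('tilt fix deg',np.degrees([-b[1],b[0]]).round(2))
tip=p[2]-.112
axis(P,d,p[:2],tip+.03,tip+.1)
m=camera_model('scene');K=np.array(m['camera_matrix']);T=np.array(m['cam_to_world'])
_,d=get_image('scene');v,u=np.mgrid[0:400,0:640]
P=np.stack([(u-K[0,2])/K[0,0]*d,-(v-K[1,2])/K[1,1]*d,-d],-1)@T[:3,:3].T+T[:3,3]
axis(P,d,p[:2],tip+.03,tip+.1)
k=(abs(P[...,0]-p[0])<.03)&(abs(P[...,1]-p[1])<.03)&(P[...,2]>.065)&(P[...,2]<.08)&(d>0)
q=P[k];print('sc rim',len(q),(q.min(0)+q.max(0))/2,np.ptp(q,axis=0))
E
python3 ax.py; python3 fit.py w7
```

```text
[ 0.59345983 -0.00448178  0.2018315 ] [-0.73083184 -0.17616589 -0.95594745] 7.025
tilt fix deg [0.08 0.13]
806 axis at z 0.12 [ 5.943e-01 -4.900e-03 -1.300e-03  2.000e-04] rms 0.0002
260 axis at z 0.12 [ 0.5935 -0.0047  0.0043  0.0051] rms 0.0008
sc rim 197 [ 0.59437927 -0.00394599  0.06880584] [0.03663386 0.03936902 0.00755804]
7.125 [ 0.59365351 -0.00441543  0.20208581] [-0.60573294  0.29622894 -0.89919048] [-0.01720166 -0.0547761  -0.01981365] 0.02619553924874936
[[-9.099e-01  4.148e-01  3.200e-03]
 [ 4.148e-01  9.099e-01  3.000e-04]
 [-2.800e-03  1.600e-03 -1.000e+00]]
tilt fix deg [0.09 0.16]
to mouth tool [ 7.66949150e-04  1.06953786e-04 -1.97948676e-06]
rim 683 [ 0.58815302 -0.00070895  0.06964711] [ 0.59272848 -0.00305332  0.06644797] [0.03870381 0.03953448 0.01273362]
```

View pics/w7b.png

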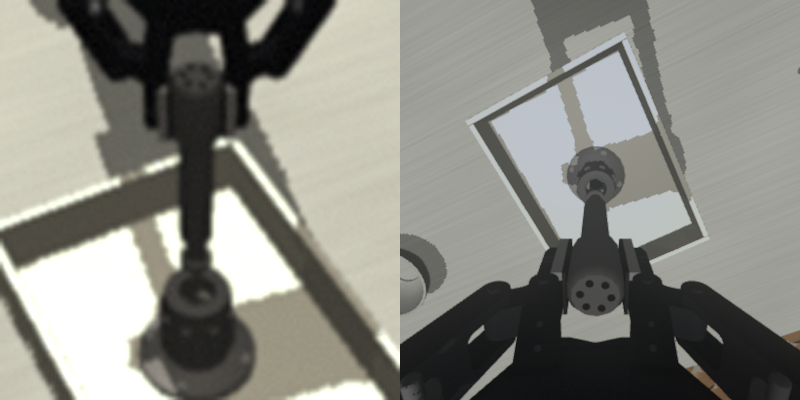

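>>> drive_tool(motion="0.1 0.1 0 0.0006 0.0006 0.005 0;0 0 0 0 0 0.005 0;0 0 0 0 0 0.005 0;0 0 0 0 0 0 0")

```text
clock: 7.78
position: [0.5931, -0.0032, 0.1858]
ee_rot: [0.0, 0.212, 0.977, -0.0]
contact_force: [0.4, 0.3, -0.2]
width: 0.0261
```

```bash
python3 ax.py; python3 fit.py w8
```

```text
[ 0.5930559  -0.00318282  0.18580631] [ 0.40041254  0.26337758 -0.20977293] 7.775
tilt fix deg [-0.02  0.02]
811 axis at z 0.104 [ 0.5937 -0.0037  0.0008  0.0018] rms 0.0002
269 axis at z 0.104 [ 5.933e-01 -3.600e-03 -1.000e-04  8.800e-03] rms 0.0008
sc rim 170 [ 0.59351757 -0.00378399  0.07252005] [0.03935253 0.0385359  0.01476412]
7.875 [ 0.593463   -0.00327102  0.18640492] [ 0.77811562 -0.37217154 -1.28654865] [-0.0408128   0.01295361 -0.01521353] 0.025874522797897148
[[-9.101e-01  4.143e-01  1.300e-03]
 [ 4.143e-01  9.101e-01 -6.000e-04]
 [-1.500e-03 -0.000e+00 -1.000e+00]]
tilt fix deg [-0.    0.08]
to mouth tool [ 1.19342256e-04 -8.55300404e-04 -1.47437928e-07]
rim 747 [ 0.58784332 -0.00072281  0.06965951] [ 0.59265915 -0.00327335  0.06636359] [0.03878181 0.03946891 0.01270054]
```

View pics/w8b.png

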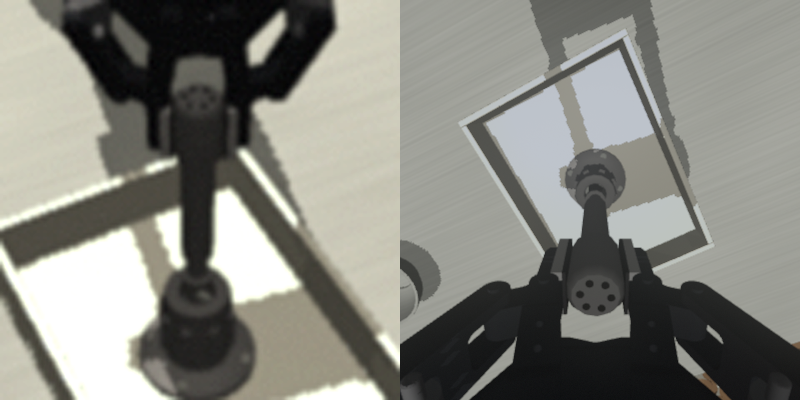

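>>> drive_tool(motion="0 0 0 0 0 0.003 0;0 0 0 0 0 0.003 0;0 0 0 0 0 0 0")

```text
clock: 8.4
position: [0.5938, -0.0033, 0.1806]
ee_rot: [0.001, 0.212, 0.977, -0.0]
contact_force: [-0.5, -0.7, -1.0]
width: 0.0264
```

>>> drive_tool(motion="0 0 0 0 0 0.003 0;0 0 0 0 0 0.003 0;0 0 0 0 0 0 0")

```text
clock: 8.78
position: [0.5937, -0.0034, 0.1741]
ee_rot: [0.001, 0.212, 0.977, -0.0]
contact_force: [-0.2, -0.2, -1.6]
width: 0.0262
```

>>> drive_tool(motion="0 0 0 0 0 0.003 0;0 0 0 0 0 0.002 0;0 0 0 0 0 0 0")

```text
clock: 9.15
position: [0.5937, -0.0033, 0.1687]
ee_rot: [0.001, 0.212, 0.977, -0.0]
contact_force: [-0.3, 0.1, -0.5]
width: 0.0261
```

>>> drive_tool(motion="0 0 0 0 0 0.002 0;0 0 0 0 0 0.002 0;0 0 0 0 0 0 0")

```text
clock: 9.52
position: [0.5937, -0.0033, 0.1645]
ee_rot: [0.001, 0.212, 0.977, -0.0]
contact_force: [0.3, -0.8, -0.7]
width: 0.0261
```

>>> drive_tool(motion="0 0 0 0 0 0.002 0;0 0 0 0 0 0.002 0;0 0 0 0 0 0 0")

```text
clock: 9.9
position: [0.5938, -0.0032, 0.1617]
ee_rot: [0.002, 0.212, 0.977, 0.0]
contact_force: [-0.6, 0.2, -0.9]
width: 0.0264
```

>>> drive_tool(motion="0 0 0 0 0 0.002 0")

```text
clock: 10.02
position: [0.5942, -0.0032, 0.1607]
ee_rot: [0.002, 0.212, 0.977, 0.0]
contact_force: [-1.6, -0.4, 9.5]
width: 0.0263
```

>>> drive_tool(motion="0 0 0 0 0 0.002 0")

```text
clock: 10.15
position: [0.5945, -0.0033, 0.1601]
ee_rot: [0.003, 0.212, 0.977, 0.0]
contact_force: [-3.4, 0.9, 10.7]
width: 0.0263
```

>>> drive_tool(motion="0 0 0 0 0 0.002 0")

```text
clock: 10.28
position: [0.5946, -0.0034, 0.1599]
ee_rot: [0.004, 0.212, 0.977, 0.0]
contact_force: [-1.7, 0.3, 9.2]
width: 0.0262
```

```bash
cat > st.py <<'E'
from h import *
s=get_state();M=rot(s['ee_rot']);b=M.T@[0,0,-1]
print(s['clock'],s['position'].round(4),s['contact_force'].round(1),s['moment'].round(3),'tilt fix deg',np.degrees([-b[1],b[0]]).round(2),'mouth',(M.T@(np.array([.5936,-.0033,0])-s['position']))[:2].round(4))
E
python3 st.py
```

```text
10.275 [ 0.5946 -0.0034  0.1599] [-1.7  0.3  9.2] [0.102 0.887 0.041] tilt fix deg [0.1  0.41] mouth [ 0.002  -0.0006]
```

>>> drive_tool(motion="0.1 0.4 0 0.001 0 0.0025 0")

```text
clock: 10.4
position: [0.5944, -0.0032, 0.1595]
ee_rot: [0.002, 0.212, 0.977, -0.0]
contact_force: [-1.8, -0.2, 11.9]
width: 0.0263
```

>>> drive_tool(motion="0.1 0.2 0 0.0005 0 0.0027 0")

```text
clock: 10.52
position: [0.5946, -0.0032, 0.1588]
ee_rot: [0.001, 0.212, 0.977, -0.001]
contact_force: [-1.8, -0.1, 1.7]
width: 0.0261
```

```bash
python3 st.py
```

```text
10.525 [ 0.5946 -0.0032  0.1588] [-1.8 -0.1  1.7] [0.141 0.463 0.047] tilt fix deg [-0.04  0.12] mouth [ 0.0012 -0.0004]
```

>>> drive_tool(motion="0 0.1 0 0.001 0 0.0015 0")

```text
clock: 10.65
position: [0.594, -0.0029, 0.1576]
ee_rot: [0.001, 0.212, 0.977, -0.0]
contact_force: [0.3, 0.1, 0.8]
width: 0.0262
```

>>> drive_tool(motion="0 0 0 0.0005 0 0.0015 0")

```text
clock: 10.78
position: [0.5939, -0.0029, 0.1562]
ee_rot: [0.001, 0.212, 0.977, -0.001]
contact_force: [-0.9, -0.2, 3.5]
width: 0.0263
```

```bash
python3 st.py
```

```text
10.775 [ 0.5939 -0.0029  0.1562] [-0.9 -0.2  3.5] [-0.068  0.101  0.011] tilt fix deg [-0.03  0.15] mouth [ 0.0005 -0.0005]
```

>>> drive_tool(motion="0 0.1 0 0 0 0.0015 0")

```text
clock: 10.9
position: [0.5941, -0.0029, 0.1548]
ee_rot: [0.001, 0.212, 0.977, -0.0]
contact_force: [-1.4, -0.1, 3.6]
width: 0.0261
```

>>> drive_tool(motion="0 0 0 0 0 0.0015 0")

```text
clock: 11.02
position: [0.5941, -0.0029, 0.1531]
ee_rot: [0.001, 0.212, 0.977, -0.0]
contact_force: [-1.3, -0.3, 3.2]
width: 0.026
```

```bash
python3 st.py
```

```text
11.025 [ 0.5941 -0.0029  0.1531] [-1.3 -0.3  3.2] [ 0.012  0.205 -0.01 ] tilt fix deg [-0.02  0.07] mouth [ 0.0005 -0.0005]
```

>>> drive_tool(motion="0 0 0 0.0005 0 0.0015 0")

```text
clock: 11.15
position: [0.5939, -0.0028, 0.1517]
ee_rot: [0.001, 0.212, 0.977, -0.0]
contact_force: [-0.1, 0.0, 6.6]
width: 0.0261
```

>>> drive_tool(motion="0 0 0 0 0 0.0015 0")

```text
clock: 11.28
position: [0.5942, -0.0029, 0.1507]
ee_rot: [0.001, 0.212, 0.977, -0.0]
contact_force: [-1.8, 0.4, 8.2]
width: 0.026
```

```bash
python3 st.py
```

```text
11.275 [ 0.5942 -0.0029  0.1507] [-1.8  0.4  8.2] [-0.013  0.306 -0.04 ] tilt fix deg [-0.02  0.15] mouth [ 0.0007 -0.0005]
```

>>> drive_tool(motion="0 0.1 0 0.0006 0 0.0018 0")

```text
clock: 11.4
position: [0.5941, -0.0029, 0.1499]
ee_rot: [0.001, 0.212, 0.977, -0.0]
contact_force: [-1.5, -1.1, 7.5]
width: 0.0263
```

>>> drive_tool(motion="0 0 0 0.0003 0 0.002 0")

```text
clock: 11.52
position: [0.5942, -0.0029, 0.1488]
ee_rot: [0.002, 0.212, 0.977, -0.0]
contact_force: [-1.1, 0.3, 9.0]
width: 0.0259
```

```bash
python3 st.py
```

```text
11.525 [ 0.5942 -0.0029  0.1488] [-1.1  0.3  9. ] [-0.076  0.426  0.036] tilt fix deg [-0.    0.22] mouth [ 0.0009 -0.0006]
```

>>> drive_tool(motion="0 0.2 0 0.0006 0 0.002 0")

```text
clock: 11.65
position: [0.5942, -0.0029, 0.148]
ee_rot: [0.001, 0.212, 0.977, -0.0]
contact_force: [-1.5, -0.3, 10.5]
width: 0.0266
```

>>> drive_tool(motion="0 0.1 0 0.0003 0 0.002 0")

```text
clock: 11.78
position: [0.5945, -0.0031, 0.1476]
ee_rot: [0.001, 0.212, 0.977, -0.0]
contact_force: [-3.1, -0.8, 11.5]
width: 0.026
```

```bash
python3 st.py
```

```text
11.775 [ 0.5945 -0.0031  0.1476] [-3.1 -0.8 11.5] [-0.051  0.594  0.01 ] tilt fix deg [0.01 0.14] mouth [ 0.0011 -0.0006]
```

>>> drive_tool(motion="0 0.1 0 0.001 -0.0002 0.0022 0")

```text
clock: 11.9
position: [0.5942, -0.003, 0.1472]
ee_rot: [0.002, 0.212, 0.977, 0.0]
contact_force: [-1.2, -0.2, 12.3]
width: 0.026
```

>>> drive_tool(motion="0 0.1 0 0.0005 0 0.0022 0")

```text
clock: 12.02
position: [0.5944, -0.0031, 0.147]
ee_rot: [0.002, 0.211, 0.977, 0.0]
contact_force: [-2.4, -1.0, 13.8]
width: 0.026
```

```bash
python3 st.py
```

```text
12.025 [ 0.5944 -0.0031  0.147 ] [-2.4 -1.  13.8] [-0.098  0.726  0.027] tilt fix deg [0.06 0.23] mouth [ 0.0012 -0.0007]
```

>>> drive_tool(motion="0 0.2 0 0.0005 0 0 0;0 0 0 0 0 0 0;0 0 0 0 0 0 0")

```text
clock: 12.4
position: [0.594, -0.003, 0.1495]
ee_rot: [0.001, 0.211, 0.977, 0.0]
contact_force: [-0.0, 0.1, 2.0]
width: 0.0262
```

```bash
python3 st.py
```

```text
12.4 [ 0.594  -0.003   0.1495] [-0.   0.1  2. ] [0.028 0.218 0.014] tilt fix deg [0.08 0.14] mouth [ 0.0007 -0.0006]
```

>>> drive_tool(motion="0 0.1 0 0 0 -0.001 0;0 0 0 0 0 0 0")

```text
clock: 12.65
position: [0.5941, -0.0031, 0.1494]
ee_rot: [0.0, 0.211, 0.977, 0.001]
contact_force: [-0.4, -0.3, 4.8]
width: 0.0263
```

>>> drive_tool(motion="0 0 0 0 0 -0.0015 0")

```text
clock: 12.78
position: [0.5938, -0.003, 0.15]
ee_rot: [-0.0, 0.211, 0.977, 0.001]
contact_force: [0.7, -0.5, -4.1]
width: 0.0264
```

>>> drive_tool(motion="0 0 0 0 0 -0.0015 0")

```text
clock: 12.9
position: [0.5937, -0.003, 0.1505]
ee_rot: [-0.001, 0.211, 0.977, 0.001]
contact_force: [1.5, 0.1, -6.1]
width: 0.0262
```

```bash
python3 st.py
```

```text
12.9 [ 0.5937 -0.003   0.1505] [ 1.5  0.1 -6.1] [-0.01  -0.399 -0.035] tilt fix deg [ 0.04 -0.11] mouth [-0.0004 -0.0005]
```

>>> drive_tool(motion="0 0 0 0 0 -0.0018 0")

```text
clock: 13.02
position: [0.5936, -0.0029, 0.1511]
ee_rot: [-0.001, 0.211, 0.977, 0.001]
contact_force: [2.6, -0.4, -9.1]
width: 0.0264
```

>>> drive_tool(motion="0 -0.1 0 0 0 -0.002 0")

```text
clock: 13.15
position: [0.5934, -0.0028, 0.1519]
ee_rot: [-0.001, 0.211, 0.977, 0.0]
contact_force: [2.5, -0.2, -12.0]
width: 0.0263
```

```bash
python3 st.py
```

```text
13.15 [ 0.5934 -0.0028  0.1519] [  2.5  -0.2 -12. ] [-0.069 -0.708  0.01 ] tilt fix deg [ 0.02 -0.15] mouth [-0.0008 -0.0004]
```

>>> drive_tool(motion="0 -0.1 0 0 0 -0.0021 0")

```text
clock: 13.28
position: [0.5931, -0.0027, 0.1526]
ee_rot: [-0.001, 0.212, 0.977, 0.0]
contact_force: [3.9, 0.2, -16.4]
width: 0.026
```

>>> drive_tool(motion="0 -0.1 0 0 0 -0.002 0")

```text
clock: 13.4
position: [0.5929, -0.0026, 0.1533]
ee_rot: [-0.001, 0.212, 0.977, 0.0]
contact_force: [3.8, 0.5, -18.5]
width: 0.0264
```

>>> drive_tool(motion="0 -0.1 0 0 0 -0.002 0")

```text
clock: 13.52
position: [0.5927, -0.0026, 0.1542]
ee_rot: [-0.0, 0.212, 0.977, -0.0]
contact_force: [3.6, 0.4, -19.2]
width: 0.0261
```

```bash
python3 st.py
```

```text
13.525 [ 0.5927 -0.0026  0.1542] [  3.6   0.4 -19.2] [-0.053 -1.168 -0.048] tilt fix deg [-0.02 -0.05] mouth [-0.0012 -0.0002]
```

>>> drive_tool(motion="0 0 0 -0.0005 0 0.0005 0")

```text
clock: 13.65
position: [0.593, -0.0027, 0.1532]
ee_rot: [-0.001, 0.212, 0.977, -0.0]
contact_force: [3.3, -0.1, -17.1]
width: 0.0258
```

```bash
python3 st.py
```

```text
13.65 [ 0.593  -0.0027  0.1532] [  3.3  -0.1 -17.1] [ 0.059 -1.041 -0.006] tilt fix deg [-0.03 -0.09] mouth [-0.0011 -0.0002]
```

>>> drive_tool(motion="0 0 0 -0.0005 0 0.001 0;0 0 0 0 0 0.001 0")

```text
clock: 13.9
position: [0.5934, -0.0028, 0.1518]
ee_rot: [-0.001, 0.212, 0.977, -0.0]
contact_force: [1.8, 0.1, -10.7]
width: 0.026
```

```bash
python3 st.py
```

```text
13.9 [ 0.5934 -0.0028  0.1518] [  1.8   0.1 -10.7] [-0.029 -0.666 -0.001] tilt fix deg [-0.02 -0.1 ] mouth [-0.0007 -0.0003]
```

>>> drive_tool(motion="0 -0.1 0 -0.0004 0 0.0008 0;0 0 0 0 0 0.0005 0;0 0 0 0 0 0 0;0 0 0 0 0 0 0")

```text
clock: 14.4
position: [0.5933, -0.0028, 0.152]
ee_rot: [0.0, 0.212, 0.977, -0.0]
contact_force: [2.1, 1.0, -12.7]
width: 0.026
```

```bash
python3 st.py
```

```text
14.4 [ 0.5933 -0.0028  0.152 ] [  2.1   1.  -12.7] [ 0.157 -0.597  0.006] tilt fix deg [-0.01  0.02] mouth [-0.0005 -0.0003]
```

>>> drive_tool(motion="0 0 0 -0.0005 0 0.002 0;0 0 0 0 0 0.001 0")

```text
clock: 14.65
position: [0.5938, -0.003, 0.1502]
ee_rot: [0.001, 0.212, 0.977, -0.0]
contact_force: [0.8, 0.3, -4.4]
width: 0.0261
```

>>> drive_tool(motion="0 0 0 0 0 0.001 0")

```text
clock: 14.78
position: [0.5938, -0.003, 0.15]
ee_rot: [0.001, 0.212, 0.977, -0.0]
contact_force: [-0.1, 0.4, -5.3]
width: 0.0262
```

```bash
python3 st.py
```

```text
14.775 [ 0.5938 -0.003   0.15  ] [-0.1  0.4 -5.3] [ 0.099 -0.015 -0.03 ] tilt fix deg [0.01 0.09] mouth [ 0.0003 -0.0004]
```

>>> drive_tool(motion="0 0.1 0 0 0 0.001 0;0 0 0 0 0 0.0002 0")

```text
clock: 15.02
position: [0.5939, -0.0031, 0.15]
ee_rot: [0.0, 0.211, 0.977, 0.0]
contact_force: [0.0, 0.1, -4.2]
width: 0.026
```

```bash
python3 st.py
```

```text
15.025 [ 0.5939 -0.0031  0.15  ] [ 0.   0.1 -4.2] [ 0.119 -0.013  0.007] tilt fix deg [0.02 0.04] mouth [ 0.0003 -0.0004]
```

>>> drive_tool(motion="0 0 0 0 0 0.0005 0;0 0 0 0 0 0 100;0 0 0 0 0 0 100;0 0 0 0 0 0 100;0 0 0 0 0 0 100;0 0 0 0 0 0 100;0 0 0 0 0 0 100")

```text
clock: 15.9
position: [0.5957, -0.0038, 0.1519]
ee_rot: [0.003, 0.211, 0.977, -0.0]
contact_force: [-0.0, 0.1, -0.2]
width: 0.0855
```

```bash
python3 st.py;python3 fit.py w9
```

```text
15.9 [ 0.5957 -0.0038  0.1519] [-0.   0.1 -0.2] [ 0.007  0.031 -0.036] tilt fix deg [0.06 0.35] mouth [ 0.003  -0.0005]
15.9 [ 0.59569583 -0.00381324  0.15193956] [-0.02097309  0.133428   -0.16150475] [ 0.00671828  0.03113956 -0.0362569 ] 0.08546689472126794
[[-0.9106  0.4133  0.006 ]
 [ 0.4133  0.9106 -0.0016]
 [-0.0061  0.001  -1.    ]]
tilt fix deg [0.06 0.35]
to mouth tool [ 2.37756558e-03 -1.28425749e-03 -1.57449964e-05]
rim 1055 [ 0.58751756 -0.0008721   0.07005356] [ 0.59248802 -0.0032696   0.07015228] [0.0386329  0.03948054 0.01959289]
```

View pics/w9b.png

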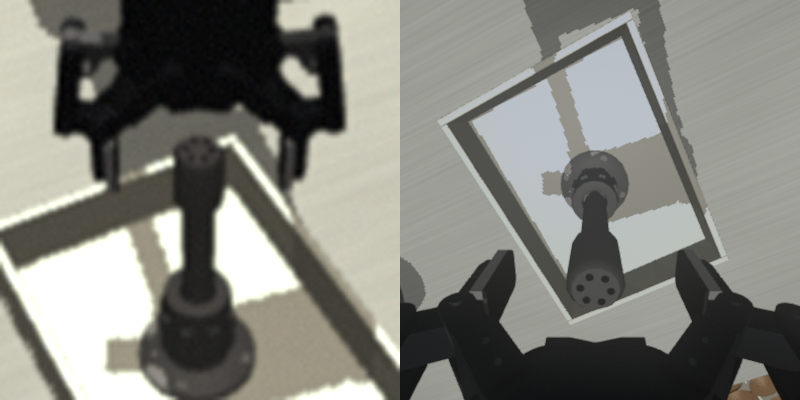

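Released and standing; fingers are clear on both sides. Retreat straight up.

>>> drive_tool(motion="0 0.3 0 0.0015 0 -0.01 100;0 0 0 0 0 -0.02 100;0 0 0 0 0 -0.03 100;0 0 0 0 0 -0.03 100;0 0 0 0 0 -0.03 100;0 0 0 0 0 -0.01 100;0 0 0 0 0 0 100;0 0 0 0 0 0 100")

```text
clock: 17.05
position: [0.5932, -0.003, 0.2874]
ee_rot: [-0.001, 0.211, 0.977, 0.001]
contact_force: [-0.1, 0.1, -0.7]
width: 0.0853
```

```bash
python3 - <<'E'
from h import *
s=get_state();print(s['clock'],s['position'],s['contact_force'])
i,d=get_image('scene');save('s9',i)
v,u=np.mgrid[0:400,0:640]
def cloud(P,d):
    for z0,z1 in((.135,.153),(.155,.18)):
        k=(abs(P[...,0]-.593)<.02)&(abs(P[...,1]+.004)<.02)&(P[...,2]>z0)&(P[...,2]<z1)&(d>0);q=P[k]
        if len(q):print(z0,len(q),(q.min(0)+q.max(0))/2,q[:,2].max(),np.median(q[:,2]))
m=camera_model('scene');K=np.array(m['camera_matrix']);T=np.array(m['cam_to_world'])
P=np.stack([(u-K[0,2])/K[0,0]*d,-(v-K[1,2])/K[1,1]*d,-d],-1)@T[:3,:3].T+T[:3,3];cloud(P,d)
from ax import axis
axis(P,d,(.593,-.004),.075,.14)
s,i,d,P=wrist('w10');cloud(P,d);axis(P,d,(.593,-.004),.08,.14)
E
```

```text
17.05 [ 0.59316683 -0.0029519   0.28737184] [-0.05395123  0.13068813 -0.68954204]
0.135 52 [ 0.6005292  -0.00596123  0.14416308] 0.15281268757750566 0.1417685165450393
0.155 151 [ 0.60044102 -0.00422255  0.16750194] 0.17989833614377515 0.16770407953504762
[ 0.59310963 -0.00293534  0.28717618] [0.08041827 0.40762285 0.64508311] 17.1
tilt fix deg [ 0.04 -0.09]
0 axis at z 0.205 [ 0.5931 -0.0029  0.      0.    ] rms nan
0 axis at z 0.205 [ 0.5931 -0.0029  0.      0.    ] rms nan
sc rim 203 [ 0.59403287 -0.00382082  0.07253524] [0.04019949 0.03849104 0.01487023]
221 axis at z 0.075 [ 0.5938 -0.0033  0.0052  0.0022] rms 0.0006
0.135 16 [ 0.58615583 -0.00061946  0.15099279] 0.1529113842229039 0.1513580197260502
0.155 157 [ 0.58759487 -0.00130815  0.1674705 ] 0.1799256517568359 0.16816786605659229
122 axis at z 0.08 [ 0.5946 -0.0032  0.002  -0.0021] rms 0.0001
  return _methods._mean(a, axis=axis, dtype=dtype,
  ret = ret.dtype.type(ret / rcount)
```

View pics/s9.png

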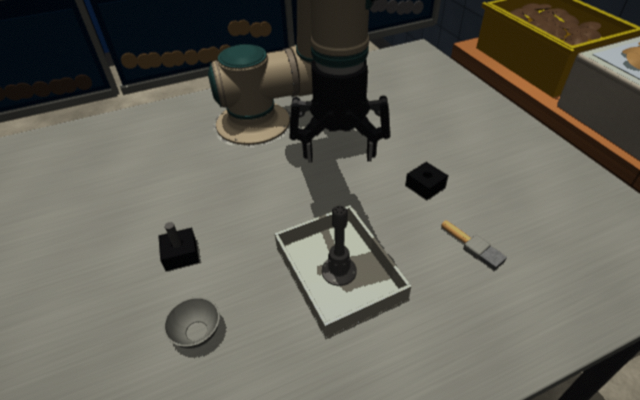

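```bash
python3 -c "
from rig import sign_off;print(sign_off())"
```

```text
the job is handed in; nothing more can be done
None
```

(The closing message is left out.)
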